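Set the calibration weights out in order of size

ROBOT

A 7-joint arm with a two-finger parallel gripper is mounted at the origin on a cart in front of the work surface, level with it; the furniture and walls round the work are solid. World frame = base frame: x ahead of the robot, y to its left, z up, the work surface at z = 0. Lengths are in m, angles in rad, forces in N, time in s.
With the tool pointing down it reaches from about 0.425 to 1.025 m from the base axis. Payload 9.4 kg.
Tool frame: the origin (TCP) lies on the centre line of the jaws, within the pads' length; the fingertips stand 17 mm ahead of it and the grasp point (between the pads) lies 2 mm behind it (arm.finger_overhang is the distance from the TCP to the fingertips, in m); z points along the fingers, y is the direction in which the jaws open and shut (so a half turn about z gives the same grasp; the last joint's range is limited). The gripper opens to 85 mm and grips with 20 to 120 N. Pads are 22 mm wide; open, the fingers measure 114 mm over their backs; the gripper's body (76 mm by 85 mm) begins 54 mm behind the grasp point. The pads swing forward as they close: fully open they stand 13 mm farther back than shut.
Start: joints at [1.246, 0.599, -0.003, 1.599, 0.002, 0.943, -0.08], TCP at [0.178, -0.703, 0.248] pointing down, gripper open.
Joint ranges: [-2.57, 2.57], [-0.35, 1.97], [-1.29, 1.29], [0.11, 2.56], [-1.05, 4.19], [0.11, 1.86], [-2.63, 2.63]. Speed limits (rad/s): [2.22, 2.22, 3.01, 3.01, 3.14, 3.14, 3.14].

INTERFACE

Orientations are given as [roll, pitch, yaw] about the fixed x, y, z axes, in that order (R = Rz(yaw) Ry(pitch) Rx(roll)).
In Python, from plant import arm, solve_ik, telemetry, optics, job gives the robot as it stands. Calls block until the motion is done:
- arm.goto(position, orientation): joint-space move of the TCP to a pose.
- arm.move_l(position, rate=0.15, orientation=None): straight line of the TCP; orientation=None keeps the orientation; rate is the mean speed in m/s.
- arm.set_joints(angles): joint-space move.
- arm.gripper_to(opening, grasp_force=None): finger opening in m; grasp_force is the grip in N (None keeps the last); returns when the fingers have stopped.
- arm.wait(seconds).
- solve_ik(position, orientation): joint angles nearest the present ones, or None.
- telemetry.read_state(): the state.
- optics.grab_frame(name): name is "scene" or "top" or "wrist"; returns (picture, depth): 420x560x3 uint8, red, green, blue; 420x560 float32, m along the optical axis (not along the pixel's ray), 0 where there is no reading.
- optics.camera_model(name): a dict with "fx", "fy", "cx", "cy" (pixels), "D" ([k1, k2, p1, p2, k3] as OpenCV has them; the pictures are not rectified), "rvec" (rotation vector, rad) and "tvec" (3), from world to camera coordinates, as OpenCV has them; the wrist camera has in their place "tool_from_camera" (4x4, takes a point from camera to tool coordinates, whose origin is the TCP and whose axes are the flange's). Camera axes: x right, y down, z forward; pixel columns grow to the right and rows downward; lengths in m; the calibration is good to about 2 mm. A picture is of the moment at which its call begins: read the wrist's pose just before it. camera_model takes no time and is no camera call.
A pose or a line that the arm cannot do raises arm.IKError and nothing moves.
- job.sign_off(): hands the job in, once; it reports no verdict.
The state is a dict: "time_s": time; "joints": joint angles; "qvel": joint speeds; "joint_torque": joint torques, N m; "ee_pos": TCP position; "orientation": TCP orientation; "ft_force": force on the tool from outside, world axes, zero at the start; "moment": the same for the moment, N m; "width": finger opening in m.
Only numpy, scipy, OpenCV 4.12 (cv2) and the standard library are available. Lean on these libraries where they do the work, as an engineer would, in place of code of your own. Each camera call takes 0.05 s, during which the arm holds its last target. There are 200 camera calls.

TASK

Stand the four steel calibration weights upright on the round pads of the wooden weight board, one to a pad and well centred, in order of size: the largest on the red pad, then down in size along the row to the smallest at the other end. Leave the blue-capped dropper bottle and the petri dish beside the board where they are.

Things in the scene. Friction and masses are not known exactly. Their poses are not given: they have to be found in the camera images.
- weight_largest_centre (a point): Polished steel calibration weight, number 1 of 4 by size: an upright cylinder 46 mm across and 57 mm high, with a narrower neck and knob on top, 86 mm high in all; the point is on its axis, half-way up (43 mm above its underside), z up. Grip it round the cylinder. Loose, standing on the worktop at the start.
- weight_second_centre (a point): Polished steel calibration weight, number 2 of 4 by size: an upright cylinder 36 mm across and 44 mm high, with a narrower neck and knob on top, 66 mm high in all; the point is on its axis, half-way up (33 mm above its underside), z up. Grip it round the cylinder. Loose, standing on the worktop at the start.
- weight_third_centre (a point): Polished steel calibration weight, number 3 of 4 by size: an upright cylinder 27 mm across and 32 mm high, with a narrower neck and knob on top, 48 mm high in all; the point is on its axis, half-way up (24 mm above its underside), z up. Grip it round the cylinder. Loose, standing on the worktop at the start.
- weight_smallest_centre (a point): Polished steel calibration weight, number 4 of 4 by size: an upright cylinder 19 mm across and 21 mm high, with a narrower neck and knob on top, 32 mm high in all; the point is on its axis, half-way up (16 mm above its underside), z up. Grip it round the cylinder. Loose, standing on the worktop at the start.
- pad_red: Red flat round pad, 52 mm across and 3 mm thick, fixed on top of the low wooden weight board; origin at the centre of its underside, so weights stand 3 mm higher. It is at one end of the row, the left or the right, differing from start to start. The four pads lie in one straight row along the board, 75 mm apart centre to centre; the board (85 x 310 mm, top 16 mm above the worktop) is fixed and may stand turned a little.
- pad_end: Grey flat round pad, 52 mm across and 3 mm thick, fixed on top of the low wooden weight board; origin at the centre of its underside, so weights stand 3 mm higher. It is at the end of the row opposite the red pad.
- pad_mid_a: Grey flat round pad, 52 mm across and 3 mm thick, fixed on top of the low wooden weight board; origin at the centre of its underside, so weights stand 3 mm higher. One of the two middle pads; either one may be the one next to the red pad (see its position).
- pad_mid_b: Grey flat round pad, 52 mm across and 3 mm thick, fixed on top of the low wooden weight board; origin at the centre of its underside, so weights stand 3 mm higher. One of the two middle pads; either one may be the one next to the red pad (see its position).
- bottle_blue_centre (a point): Bystander: white dropper bottle with a blue cap, 33 mm across, 85 mm high, standing loose to the left of the board; the point is half-way up on its axis.
- dish_centre (a point): Bystander: clear petri dish with cream content, 68 mm across, 15 mm high, lying loose to the right of the board; the point is at its centre, half-way up.

How it is judged:
At the end, for the whole second after the job is handed in: The largest weight stands on the red pad, the second on the pad next to it, the third on the next and the smallest on the pad at the other end; each within 12 mm of its pad's centre, standing on the pad (height within 4 mm), upright within 0.1 rad, and at rest (horizontal distance between weight_largest_centre and pad_red below 0.012 m and ((horizontal distance between weight_second_centre and pad_mid_a below 0.012 m and horizontal distance between pad_mid_a and pad_red below 0.11 m) or (horizontal distance between weight_second_centre and pad_mid_b below 0.012 m and horizontal distance between pad_mid_b and pad_red below 0.11 m)) and ((horizontal distance between weight_third_centre and pad_mid_a below 0.012 m and horizontal distance between pad_mid_a and pad_end below 0.11 m) or (horizontal distance between weight_third_centre and pad_mid_b below 0.012 m and horizontal distance between pad_mid_b and pad_end below 0.11 m)) and horizontal distance between weight_smallest_centre and pad_end below 0.012 m and height (world z) of weight_largest_centre between 0.058 and 0.066 m and angle between each of weight_largest_centre, weight_second_centre, weight_third_centre, weight_smallest_centre's own z axis and vertical below 0.1 rad and linear speed of each of weight_largest, weight_second, weight_third, weight_smallest below 0.02 m/s and height (world z) of weight_second_centre between 0.048 and 0.056 m and height (world z) of weight_third_centre between 0.039 and 0.047 m and height (world z) of weight_smallest_centre between 0.031 and 0.039 m); the robot touches nothing.
It fails at once if the blue-capped dropper bottle was shifted by more than 30 mm or knocked over (distance of bottle_blue_centre from where it was at the start of the episode above 0.03 m or angle between bottle_blue_centre's own z axis and vertical above 0.5 rad).
It fails at once if the petri dish was shifted by more than 30 mm or knocked over (distance of dish_centre from where it was at the start of the episode above 0.03 m or angle between dish_centre's own z axis and vertical above 0.5 rad).
It also fails if it takes over 118 s, if anything falls off the work surface, if the arm or the gripper's body presses on something with over 40 N, if the wrist force passes 120 N, or if a joint passes its speed limit or range.

## Working session

There is one attempt and no reset: what is moved stays moved. The work goes in short steps, each a Python script; the robot and the scene stay as the last script left them, time stands still between calls to the robot, and variables do not carry over. Pictures are saved under pics/ and viewed, about 12 in all and at most 16, crops included, and the job is handed in when it is done.

```bash
ls; mkdir -p pics; python3 - <<'E'
from plant import arm, solve_ik, telemetry, optics, job
import cv2, numpy as np
for n in ("scene","top"):
    im,d=optics.grab_frame(n); cv2.imwrite(f"pics/{n}0.png",im[:,:,::-1]); np.savez(f"{n}0.npz",im=im,d=d)
    m=optics.camera_model(n); R=cv2.Rodrigues(np.array(m["rvec"]))[0]
    print(n,m, "pos",-R.T@np.array(m["tvec"]))
print(optics.camera_model("wrist"))
s=telemetry.read_state(); print(s["time_s"],s["ee_pos"],s["orientation"],s["width"],s["ft_force"])
E
```

```text
pics
scene {'fx': 391.1819174740068, 'fy': 391.1819174740068, 'cx': 285.54285454040377, 'cy': 208.96001969373341, 'D': array([0.02869163, 0.        , 0.        , 0.        , 0.        ]), 'rvec': array([ 2.26427119, -0.5700316 ,  0.23468496]), 'tvec': array([-0.48654596,  0.19876056,  0.73652448])} pos [ 0.24593002 -0.58621532  0.64387193]
top {'fx': 395.37917275211447, 'fy': 395.37917275211447, 'cx': 270.7684260918986, 'cy': 211.45543130038723, 'D': array([-0.05845449,  0.        ,  0.        ,  0.        ,  0.        ]), 'rvec': array([ 2.1409437 , -2.14286853,  0.15817955]), 'tvec': array([-0.02460567,  0.55005458,  1.06499938])} pos [ 0.38429748 -0.02826697  1.13529978]
{'fx': 312.2797257370786, 'fy': 312.2797257370786, 'cx': 278.6456301861985, 'cy': 210.60032719731157, 'D': array([0.01281028, 0.        , 0.        , 0.        , 0.        ]), 'tool_from_camera': array([[ 9.51843966e-04, -9.46703620e-01, -3.22104562e-01,
         8.27148051e-02],
       [ 9.99999341e-01,  6.94468788e-04,  9.13949248e-04,
         1.32909709e-04],
       [-6.41547497e-04, -3.22105220e-01,  9.46703658e-01,
        -1.26738555e-01],
       [ 0.00000000e+00,  0.00000000e+00,  0.00000000e+00,
         1.00000000e+00]])}
0.1 [ 0.17771311 -0.70246363  0.24749623] [-3.14018148e+00  1.24065833e-04  2.47841398e-01] 0.08552829746286113 [ 0.65767104 -0.76595466 -0.26938811]
```

View pics/scene0.png

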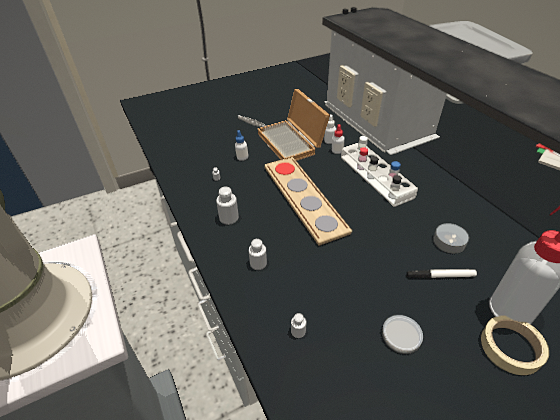

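View pics/top0.png

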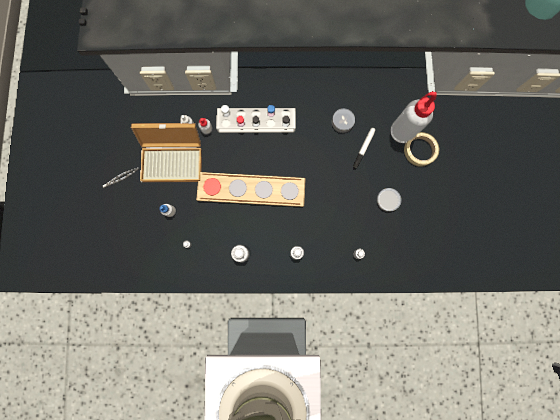

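The scene view shows the red pad at the far-left end of the board. In the top view it is at (212,187), with the grey pads at (238,188), (264,190) and (290,191). The weights in the top view are: largest (239,254), second (297,253), third (360,254), smallest (186,244). The bottle is at (168,211) and the dish at (389,199).

```bash
cat > h.py <<'E'
import cv2, numpy as np
from plant import arm, solve_ik, telemetry, optics, job
from scipy.spatial.transform import Rotation as Ro
def rays(m,px,pose=None):
    K=np.array([[m["fx"],0,m["cx"]],[0,m["fy"],m["cy"]],[0,0,1]])
    p=cv2.undistortPoints(np.array(px,float).reshape(-1,1,2),K,m["D"]).reshape(-1,2)
    d=np.c_[p,np.ones(len(p))]
    if pose is None:
        R=cv2.Rodrigues(np.array(m["rvec"]))[0]; return -R.T@np.array(m["tvec"]), d@R
    T=np.eye(4);T[:3,:3]=Ro.from_euler("xyz",pose[1]).as_matrix();T[:3,3]=pose[0]
    T=T@m["tool_from_camera"]; return T[:3,3], d@T[:3,:3].T
def onplane(m,px,z,pose=None):
    c,d=rays(m,px,pose); return c+d*((z-c[2])/d[:,2])[:,None]
def blobs(mask,amin,amax):
    n,l,s,c=cv2.connectedComponentsWithStats(mask.astype(np.uint8))
    return [(c[i],s[i]) for i in range(1,n) if amin<=s[i][4]<=amax]
W={"L":(.086,.057,.046),"2":(.066,.044,.036),"3":(.048,.032,.027),"S":(.032,.021,.019)}
E
python3 - <<'E'
from h import *
z=np.load("top0.npz"); im=z["im"];d=z["d"];m=optics.camera_model("top")
a=im.astype(int)
red=(a[:,:,0]>150)&(a[:,:,1]<90)
hsv=cv2.cvtColor(im,cv2.COLOR_RGB2HSV)
roi=np.zeros(red.shape,bool);roi[170:212,194:310]=1
for c,s in blobs(red&roi,50,900): print("red",c,s,onplane(m,[c],.019)[0].round(4))
grey=(hsv[:,:,1]<60)&(hsv[:,:,2]>90)&roi
for c,s in blobs(grey,50,900): print("grey",c,s,onplane(m,[c],.019)[0].round(4))
wb=(hsv[:,:,2]>70)
roi2=np.zeros(red.shape,bool);roi2[232:275,170:380]=1
for c,s in blobs(wb&roi2,15,900):
    print("w",c.round(1),s,[ (k,onplane(m,[c],v[0]*.6)[0].round(3)) for k,v in W.items()])
for n,p in (("bottle",(168,211)),("dish",(389,199))): print(n,onplane(m,[p],.08 if n=="bottle" else .015)[0].round(3))
E
```

```text
grey [237.4       187.6122449] [229 179  18  18 245] [0.6231 0.0712 0.019 ]
grey [263.26859504 189.04132231] [255 181  18  17 242] [ 0.6188 -0.0035  0.019 ]
grey [289.30081301 190.59349593] [281 182  18  18 246] [ 0.6141 -0.0784  0.019 ]
w [186.5 243.7] [183 240   9   8  54] [('L', array([0.459, 0.206, 0.052])), ('2', array([0.46 , 0.209, 0.04 ])), ('3', array([0.461, 0.211, 0.029])), ('S', array([0.461, 0.213, 0.019]))]
w [239.5 253. ] [231 244  18  18 258] [('L', array([0.434, 0.06 , 0.052])), ('2', array([0.434, 0.061, 0.04 ])), ('3', array([0.435, 0.062, 0.029])), ('S', array([0.435, 0.063, 0.019]))]
w [296.7 252.3] [290 246  14  14 156] [('L', array([ 0.436, -0.096,  0.052])), ('2', array([ 0.436, -0.097,  0.04 ])), ('3', array([ 0.437, -0.097,  0.029])), ('S', array([ 0.437, -0.098,  0.019]))]
w [358.8 253.4] [353 248  12  11  99] [('L', array([ 0.432, -0.266,  0.052])), ('2', array([ 0.433, -0.269,  0.04 ])), ('3', array([ 0.433, -0.271,  0.029])), ('S', array([ 0.434, -0.273,  0.019]))]
bottle [0.546 0.254 0.08 ]
dish [ 0.59  -0.367  0.015]
```

```bash
cat >> h.py <<'E'
YAW=1.508; ORI=[np.pi,0,YAW]
PAD={k:np.array([.6231,.0712])+n*np.array([-.0045,-.0748]) for k,n in (("L",-1),("2",0),("3",1),("S",2))}
EST={"L":(.434,.06),"2":(.436,-.097),"3":(.433,-.271),"S":(.461,.213)}
def look(name):
    s=telemetry.read_state(); im,d=optics.grab_frame("wrist")
    cv2.imwrite(f"pics/{name}.png",im[:,:,::-1]); np.savez(name+".npz",im=im,d=d)
    return im,d,(s["ee_pos"],s["orientation"])
def cloud(d,pose):
    m=optics.camera_model("wrist"); v,u=np.mgrid[:d.shape[0],:d.shape[1]]
    c,r=rays(m,np.c_[u.ravel(),v.ravel()],pose)
    return (c+r*d.reshape(-1,1)).reshape(*d.shape,3)
def knob(d,pose,k,est,base=0.):
    P=cloud(d,pose); H=W[k][0]+base
    s=(d>0)&(np.hypot(P[...,0]-est[0],P[...,1]-est[1])<.025)
    if not s.any(): return None
    zt=np.percentile(P[s][:,2],99)
    t=s&(P[...,2]>zt-.004)
    v,u=np.nonzero(t); px=[(u.min()+u.max())/2,(v.min()+v.max())/2]
    q=onplane(optics.camera_model("wrist"),[px],H-.002,pose)[0]
    return q.round(4),P[t].mean(0).round(4),round(zt,4),int(t.sum()),px
E
python3 - <<'E'
from h import *
for y in (YAW,YAW-np.pi):
  for k in "L23S":
    for p,z in ((EST[k],.02),(EST[k],.2),(PAD[k],.04),(PAD[k],.2)):
        q=solve_ik([*p,z],[np.pi,0,y]); print(round(y,2),k,None if q is None else np.round(q,2))
E
```

```text
1.51 L [-0.14  0.72 -0.19  2.4   1.27  0.13 -1.61]
1.51 L [ 0.2   0.39 -0.61  2.26  0.4   0.6  -0.78]
1.51 L [-0.18  0.78 -0.21  1.91  0.32  0.48 -0.68]
1.51 L [ 0.01  0.6  -0.5   1.82  0.38  0.82 -0.74]
1.51 2 [ 0.22  0.72 -0.19  2.38  1.14  0.14 -1.12]
1.51 2 [ 0.41  0.37 -0.41  2.25  0.28  0.57 -0.28]
1.51 2 [-0.08  0.76 -0.2   1.96  0.32  0.45 -0.57]
1.51 2 [ 0.09  0.57 -0.44  1.86  0.33  0.78 -0.59]
1.51 3 [ 0.54  0.73 -0.13  2.23  0.46  0.2  -0.08]
1.51 3 [ 0.72  0.43 -0.37  2.12  0.26  0.63  0.11]
1.51 3 [ 0.06  0.76 -0.22  1.98  0.35  0.44 -0.49]
1.51 3 [ 0.19  0.56 -0.41  1.88  0.31  0.77 -0.45]
1.51 S [-0.63  0.74  0.13  2.25 -0.52  0.18 -0.09]
1.51 S [-0.02  0.5  -0.73  2.11  0.51  0.72 -1.15]
1.51 S [ 0.19  0.76 -0.24  1.97  0.39  0.45 -0.4 ]
1.51 S [ 0.31  0.56 -0.41  1.88  0.3   0.77 -0.33]
-1.63 L [ 0.43  0.99 -1.1   2.36  1.41  0.86  1.35]
-1.63 L [ 0.52  0.54 -1.1   2.24  0.72  0.77  2.01]
-1.63 L [ 0.32  1.06 -1.11  1.88  1.15  1.02  1.76]
-1.63 L [ 0.33  0.8  -1.1   1.8   0.81  1.08  2.01]
-1.63 2 [ 0.79  0.99 -1.11  2.34  1.4   0.86  1.74]
-1.63 2 [-0.63  0.58  1.12  2.3  -0.83  0.74 -2.12]
-1.63 2 [ 0.44  1.05 -1.11  1.92  1.16  1.01  1.84]
-1.63 2 [ 0.46  0.78 -1.1   1.84  0.8   1.06  2.11]
-1.63 3 [ 0.31  0.75  0.21  2.25 -0.73  0.21 -2.02]
-1.63 3 [ 0.1   0.45  0.49  2.15 -0.36  0.61 -2.36]
-1.63 3 [-0.38  0.81  0.46  2.   -0.74  0.5  -2.58]
-1.63 3 [ 0.58  0.77 -1.1   1.85  0.8   1.04  2.23]
-1.63 S [ 0.15  1.02 -1.11  2.2   1.32  0.91  1.24]
-1.63 S [ 0.2   0.63 -1.1   2.1   0.75  0.88  1.73]
-1.63 S [-0.24  0.8   0.43  2.   -0.7   0.49 -2.5 ]
-1.63 S [-0.6   0.8   1.11  1.94 -0.88  0.99 -2.27]
```

```bash
python3 - <<'E'
from h import *
arm.goto([.58,-.03,.3],ORI)
m=optics.camera_model("wrist")
im,d,pose=look("pads"); hsv=cv2.cvtColor(im,cv2.COLOR_RGB2HSV)
P=cloud(d,pose); near=np.abs(P[...,2]-.019)<.012
red=(hsv[...,1]>150)&((hsv[...,0]<6)|(hsv[...,0]>174))&near
grey=(hsv[...,1]<60)&(hsv[...,2]>70)&near&(P[...,0]>.57)&(P[...,0]<.68)
for n,k in (("red",red),("grey",grey)):
    for c,s in blobs(k,300,9000): print(n,c.round(1),s,onplane(m,[c],.019,pose)[0].round(4))
print(pose, {k:v.round(4) for k,v in PAD.items()})
arm.move_l([.434,.06,.2],.25)
im,d,pose=look("wL"); print(knob(d,pose,"L",EST["L"])); print(telemetry.read_state()["time_s"])
E
```

```text
red [310.2  11.3] [289   0  45  39 896] [0.6269 0.1475 0.019 ]
grey [309.2  83.9] [ 289   62   42   45 1487] [0.6234 0.072  0.019 ]
grey [307.5 146.8] [ 288  127   40   40 1227] [ 0.6189 -0.0028  0.019 ]
grey [306.  202.3] [ 288  185   37   36 1032] [ 0.6144 -0.0777  0.019 ]
grey [299.8 361.8] [285 347  33  31 812] [ 0.5943 -0.3518  0.019 ]
(array([ 0.58003456, -0.03108529,  0.29983218]), array([-3.14133935e+00,  3.26871045e-04,  1.50623291e+00])) {'L': array([0.6276, 0.146 ]), '2': array([0.6231, 0.0712]), '3': array([ 0.6186, -0.0036]), 'S': array([ 0.6141, -0.0784])}
(array([ 0.415, -0.163,  0.084]), array([0.4289, 0.0788, 0.2766]), np.float64(0.2778), 418, [np.float64(272.5), np.float64(412.5)])
3.9083
```

View pics/pads.png

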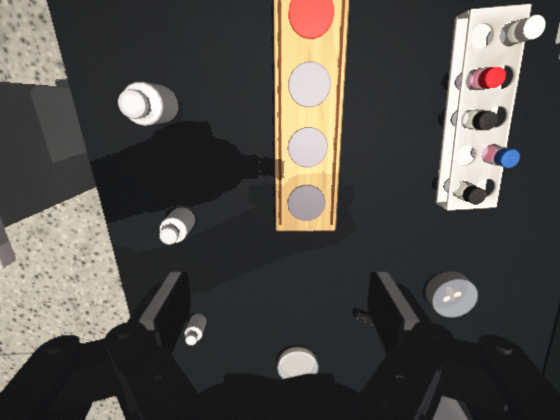

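View pics/wL.png

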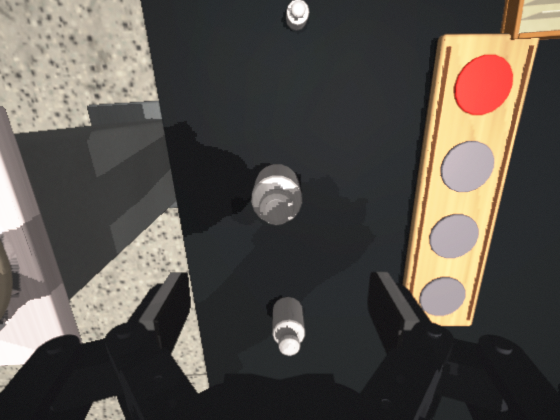

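The wrist view from over the board shows the red pad at (310,11) and the grey pads at (309,84), (307,147) and (306,202). They agree with the top view to 1.5 mm. In the hover view the largest weight's knob is at (278,207), centred between the fingers. My knob mask caught the gripper instead, so I'll limit it by height.

```bash
sed -i 's/s=(d>0)&/s=(d>0)\&(P[...,2]<H+.012)\&/; s/\[.6231,.0712\]/[.6232,.0716]/' h.py; python3 - <<'E'
from h import *
z=np.load("wL.npz"); s=telemetry.read_state(); pose=(s["ee_pos"],s["orientation"])
print(pose)
for k in "L2S": print(k,knob(z["d"],pose,k,EST[k]))
E
```

```text
(array([0.43545399, 0.05966173, 0.20055254]), array([ 3.13997467e+00, -3.89674782e-04,  1.50680594e+00]))
L (array([0.4335, 0.0619, 0.084 ]), array([0.4335, 0.0622, 0.0865]), np.float64(0.0882), 808, [np.float64(276.0), np.float64(208.0)])
2 (array([ 0.4366, -0.096 ,  0.064 ]), array([ 0.4362, -0.0938,  0.0665]), np.float64(0.0678), 281, [np.float64(289.0), np.float64(345.5)])
S (array([0.4614, 0.2147, 0.03  ]), array([0.4608, 0.2141, 0.0326]), np.float64(0.0337), 191, [np.float64(298.0), np.float64(9.0)])
```

```bash
cat >> h.py <<'E'
GZ={"L":.046,"2":.033,"3":.026,"S":.021}
def st():
    s=telemetry.read_state(); return dict(t=round(s["time_s"],1),p=s["ee_pos"].round(4),w=round(s["width"],4),f=np.round(s["ft_force"],1))
def pick(k,xy,force=60):
    arm.move_l([*xy,.15],.2,ORI); arm.move_l([*xy,GZ[k]],.1); arm.wait(.2); print("at",st())
    arm.gripper_to(0.0,force); print("grip",st())
    arm.move_l([*xy,.2],.15); print("lift",st())
def place(k,off=(0,0)):
    p=PAD[k]+off
    arm.move_l([*p,.2],.2); arm.move_l([*p,GZ[k]+.035],.12); arm.wait(.3); print("above",st())
    arm.move_l([*p,GZ[k]+.0195],.03); arm.wait(.3); print("down",st())
    arm.gripper_to(.085); arm.move_l([*p,.2],.15); print("clear",st())
E
python3 - <<'E'
from h import *
pick("L",(.4335,.062)); im,d,pose=look("heldL"); print(pose)
E
```

```text
at {'t': 5.7, 'p': array([0.4337, 0.0619, 0.0464]), 'w': 0.0852, 'f': array([-0.4,  0.5, -0.2])}
grip {'t': 6.2, 'p': array([0.4335, 0.062 , 0.0464]), 'w': 0.044, 'f': array([-0.4, -0.2, 10.1])}
lift {'t': 7.4, 'p': array([0.4329, 0.0617, 0.1992]), 'w': 0.0441, 'f': array([-0.1,  0.9, -8.2])}
(array([0.4328864 , 0.06173958, 0.19916485]), array([-3.13992268e+00,  4.95997278e-04,  1.50804699e+00]))
```

View pics/heldL.png

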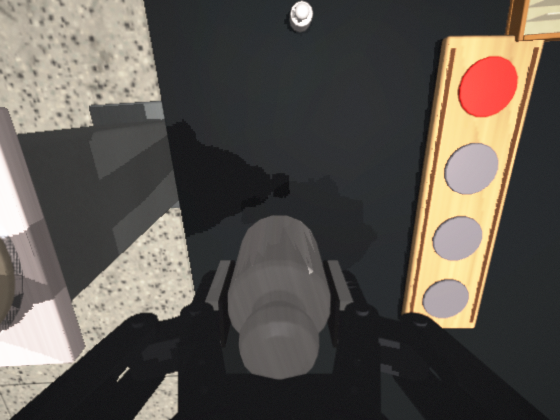

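Held upright: the weight sits between the pads at (278,300), with a width of 44 mm and an 8 N load. I'll place it now.

```bash
python3 - <<'E'
from h import *
place("L")
p=PAD["L"]; im,d,pose=look("plL"); print(p.round(4),knob(d,pose,"L",p,.019))
arm.move_l([.4366,-.096,.2],.25); arm.wait(.2); im,d,pose=look("w2")
for k in "23": print(k,knob(d,pose,k,EST[k]))
E
```

```text
above {'t': 10.1, 'p': array([0.6279, 0.1464, 0.0815]), 'w': 0.0439, 'f': array([ 0.2, -0. , -7.6])}
down {'t': 11.0, 'p': array([0.6275, 0.1463, 0.0656]), 'w': 0.044, 'f': array([-3.6, -2. ,  3.4])}
clear {'t': 12.6, 'p': array([0.6272, 0.1461, 0.1991]), 'w': 0.085, 'f': array([-0.1, -1.1, -1.1])}
[0.6277 0.1464] (array([0.6273, 0.1461, 0.103 ]), array([0.6273, 0.1468, 0.1054]), np.float64(0.107), 942, [np.float64(279.0), np.float64(219.0)])
2 (array([ 0.436 , -0.0953,  0.064 ]), array([ 0.4359, -0.0951,  0.0665]), np.float64(0.0681), 449, [np.float64(277.5), np.float64(203.5)])
3 (array([ 0.4323, -0.2725,  0.046 ]), array([ 0.4329, -0.27  ,  0.0485]), np.float64(0.0496), 159, [np.float64(284.0), np.float64(350.0)])
```

View pics/plL.png

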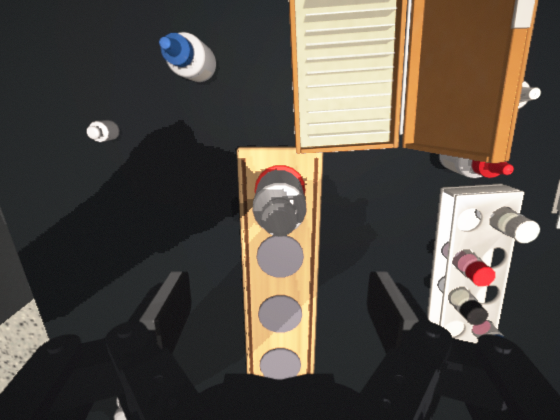

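The largest stands upright on the red pad at (278,200), less than 1 mm off the pad's centre. The bottle is untouched at (188,57). Next are the second and third weights, with checks that stop the script if a grip fails.

```bash
python3 - <<'E'
from h import *
def go(k,xy):
    pick(k,xy); w=telemetry.read_state()["width"]
    if w<W[k][2]-.006: print("grip lost"); raise SystemExit
    place(k); p=PAD[k]; im,d,pose=look("pl"+k); print(p.round(4),knob(d,pose,k,p,.019))
go("2",(.436,-.0953))
arm.move_l([.4325,-.271,.2],.25); arm.wait(.2); im,d,pose=look("w3"); q=knob(d,pose,"3",EST["3"]); print(q)
if np.hypot(*(q[0][:2]-EST["3"]))<.012: go("3",q[0][:2])
E
```

```text
at {'t': 16.2, 'p': array([ 0.4362, -0.0954,  0.0334]), 'w': 0.0847, 'f': array([-0.6,  0.2,  0.3])}
grip {'t': 16.7, 'p': array([ 0.4361, -0.0953,  0.0333]), 'w': 0.0339, 'f': array([-0.6,  0.5,  7. ])}
lift {'t': 17.9, 'p': array([ 0.4355, -0.0953,  0.1993]), 'w': 0.034, 'f': array([-0.7,  0.1, -4.8])}
above {'t': 20.9, 'p': array([0.6234, 0.0715, 0.0684]), 'w': 0.0341, 'f': array([-0.1, -0.1, -4.8])}
down {'t': 21.9, 'p': array([0.6229, 0.0715, 0.0524]), 'w': 0.0343, 'f': array([-1.9, -0.8,  0.9])}
clear {'t': 23.6, 'p': array([0.6227, 0.0714, 0.1991]), 'w': 0.085, 'f': array([0.5, 0.6, 0.2])}
[0.6232 0.0716] (array([0.6227, 0.071 , 0.083 ]), array([0.6227, 0.0717, 0.0855]), np.float64(0.087), 516, [np.float64(279.0), np.float64(211.0)])
(array([ 0.4327, -0.2717,  0.046 ]), array([ 0.4328, -0.2712,  0.0486]), np.float64(0.05), 236, [np.float64(278.5), np.float64(199.0)])
at {'t': 27.6, 'p': array([ 0.4328, -0.2719,  0.0264]), 'w': 0.0851, 'f': array([ 0.3, -0.3,  0.9])}
grip {'t': 28.1, 'p': array([ 0.4327, -0.2717,  0.0263]), 'w': 0.0251, 'f': array([-0.5,  0.3,  4.8])}
lift {'t': 29.4, 'p': array([ 0.4323, -0.2715,  0.1992]), 'w': 0.0251, 'f': array([ 0.4, -0.1, -1.7])}
above {'t': 32.8, 'p': array([ 0.6189, -0.0033,  0.0614]), 'w': 0.0246, 'f': array([-0.2,  1. , -1.2])}
down {'t': 33.8, 'p': array([ 0.6187, -0.0031,  0.0453]), 'w': 0.0249, 'f': array([ 0.4, -1. , -0.4])}
clear {'t': 35.6, 'p': array([ 0.6182, -0.0033,  0.1991]), 'w': 0.0846, 'f': array([-0.7, -0.1, -1.1])}
[ 0.6187 -0.0032] (array([ 0.6187, -0.0034,  0.065 ]), array([ 0.6185, -0.0026,  0.0675]), np.float64(0.0689), 278, [np.float64(279.5), np.float64(204.0)])
```

```bash
python3 - <<'E'
from h import *
arm.move_l([.461,.214,.2],.25); arm.wait(.2); im,d,pose=look("wS"); q=knob(d,pose,"S",(.461,.214)); print(q)
if np.hypot(*(q[0][:2]-(.461,.214)))<.008:
    pick("S",q[0][:2]); w=telemetry.read_state()["width"]
    if w>.012:
        place("S"); p=PAD["S"]; im,d,pose=look("plS"); print(p.round(4),knob(d,pose,"S",p,.019))
        arm.move_l([.55,-.05,.3],.25); arm.goto([.45,-.25,.35],ORI); arm.wait(.3)
        for n in ("top","scene"):
            im,d=optics.grab_frame(n); cv2.imwrite(f"pics/{n}1.png",im[:,:,::-1])
print(st())
E
```

```text
(array([0.4609, 0.2145, 0.03  ]), array([0.461 , 0.2155, 0.0326]), np.float64(0.0336), 115, [np.float64(278.0), np.float64(191.5)])
at {'t': 39.2, 'p': array([0.4612, 0.2145, 0.0214]), 'w': 0.0849, 'f': array([ 0.1, -0.1, -0.5])}
grip {'t': 39.8, 'p': array([0.4609, 0.2145, 0.0212]), 'w': 0.0167, 'f': array([-0.5,  0.6,  5. ])}
lift {'t': 41.1, 'p': array([0.4605, 0.2143, 0.1993]), 'w': 0.0167, 'f': array([ 0.1, -0.6, -0.5])}
above {'t': 44.6, 'p': array([ 0.6144, -0.0781,  0.0564]), 'w': 0.0166, 'f': array([-1.3, -0.2, -1. ])}
down {'t': 45.5, 'p': array([ 0.6143, -0.0779,  0.0403]), 'w': 0.0164, 'f': array([ 0.4,  0.4, -0.4])}
clear {'t': 47.4, 'p': array([ 0.6137, -0.0781,  0.1991]), 'w': 0.0851, 'f': array([-0.5, -0.2,  0.1])}
[ 0.6142 -0.078 ] (array([ 0.6138, -0.0774,  0.049 ]), array([ 0.6141, -0.0769,  0.0516]), np.float64(0.0526), 130, [np.float64(279.0), np.float64(198.0)])
{'t': 49.4, 'p': array([ 0.4503, -0.2494,  0.3499]), 'w': 0.0851, 'f': array([0.6, 0.2, 1.1])}
```

View pics/plS.png

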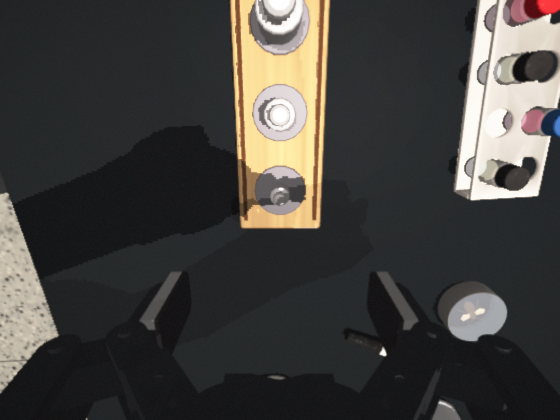

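View pics/scene1.png

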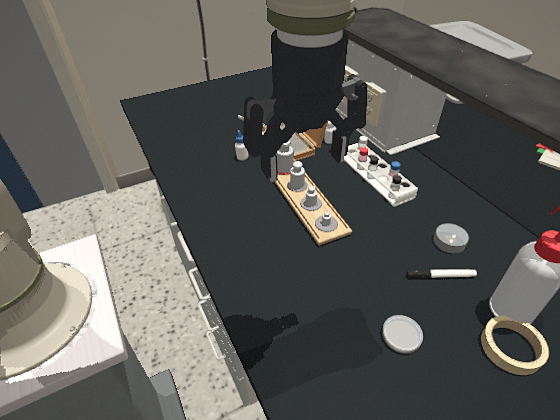

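The close view shows the smallest weight at (280,198) on the end pad, with the third (280,115) and second (278,12) centred on theirs. The scene view shows all four upright in order at (286,157), (297,177), (311,197) and (326,219). The bottle (241,148) and dish (402,334) have not moved. The arm is clear of everything, so I'm handing in.

```bash
python3 -c "
from plant import job; job.sign_off()"
```

```text
the job is handed in; nothing more can be done
```

All four weights are standing upright on their pads in order, largest on red down to smallest on the end pad. I handed the job in at about 49 s of the 118 s allowed.

- **Placing:** I found the pads in the top and wrist views, which agreed to about 1.5 mm. Each weight was located from a wrist view, gripped at 60 N and set down with the jaws opening across the board.
- **Last checks:** after each placing, the wrist view put the weight within about 1 mm of its pad's measured centre. Knob heights read 1.6–2.1 mm high, the same offset seen when the weights stood on the worktop, so I take it as camera bias. The final scene view showed the bottle and dish where they started, and the arm was clear at z = 0.35 m.
- **Failed check:** the first knob measurement caught the gripper instead of the weight. I limited the mask by height before any grasp.
- **Not measured:** I judged tilt by eye only, and compared the bottle and dish with their start positions by eye in the scene view.

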